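Find the hidden release of the bench power rail and open its flap

TASK

Open the bench power rail so that its sockets can be used: feel along the flat grey panel on its top, on the robot's side of the metal flap, for the flush release plate that hides somewhere in it, and press that plate right in with the fingertips so that the flap springs up. Then push the flap over backwards with the fingers as far as it goes and leave it standing open. Nothing needs gripping: do not force the flap, and leave the tin on the rail and the other things on the bench where they are.

Things in the scene. Friction and masses are not known exactly. Their poses are not given: they have to be found in the camera images.
- rail: low aluminium bench power rail that stands firm on the bench; 130 mm (x) by 274 mm (y). Origin: centre of its underside; +x away from the robot's side, +y to its left end, z up. Black end blocks, 58 mm high, beyond y = -64 and +64 mm. Between them the top, 55 mm high, is the flat rigid grey panel in front (x -60 to -2 mm) and the aluminium flap behind (x -1 to +56 mm).
- panel_mid (a point): centre of the grey panel between the end blocks, on its surface, 55 mm above the bench; axes as the rail's. The hidden release plate has its centre somewhere on the panel's middle line (along y), up to 35 mm to either side of this point, in a different place each time; find it by touch.
- flap_hinge (a point): middle of the flap's hinge line, at the back of the flap, x = 56 mm and z = 53 mm in the rail's frame; axes as the rail's
- flap_edge (a point): middle of the flap's free edge (it moves with the flap), 57 mm from the hinge line; with the flap shut it lies beside the panel
- release (a joint): travel of the release plate, m: 0 at rest, 0.006 at its stop, straight down. Plate: same grey as the panel, 45 mm (x) by 55 mm (y), 2 mm below the panel's surface, filling an opening of 47 x 57 mm. Spring: 1.6 N to start, 5.5 N at the stop; past 3 to 4 mm the flap is let go; it springs back.
- flap (a joint): angle of the flap, rad: 0 shut, 1.92 at its open stop (20 degrees past upright). Plate 57 mm from hinge to edge, 125 mm long, 4 mm thick, swinging up and away from the robot. Caught until the release is pressed; then a spring lifts it to about 1.25 (72 degrees) within a second. From there it must be pushed (1 to 3 N at the edge) and stays where it is put.
- washer_tin: small open metal tin of washers, 61 mm across and 24 mm high, standing on the left (+y) end block of the power rail; origin at the centre of its underside; a bystander, not to be disturbed
- code_reader: grey hand-held code reader lying on its side on the bench, 122 x 125 x 36 mm; origin at the centre of its underside; a bystander
- label_roll: white roll of labels standing on its face, 62 mm across, 51 mm high; origin at the centre of its underside; a bystander
- wax_pot: small pot with a red lid, 58 mm across, 50 mm high; origin at the centre of its underside; a bystander
- red_cap_bottle: clear bottle with a white cap, 59 mm across, 198 mm high, at the back left corner of the bench; origin at the centre of its underside; a bystander
- water_bottle: clear water bottle, 53 mm across, 184 mm high, by the wall on the left; origin at the centre of its underside; a bystander

How it is judged (in metres and radians):
On the way:
1. the release plate is found and pressed in (value of joint release above 0.003 m), for 0.02 s.
At the end, for the whole second after the job is handed in: The flap stands open within 10 degrees of its stop (joint flap above 1.75 rad), the release plate has come back up (less than 1.5 mm in), and the bystanders have moved less than 20 mm (value of joint flap above 1.75 rad and value of joint release below 0.0015 m and distance of each of washer_tin, code_reader, label_roll, wax_pot, red_cap_bottle, water_bottle from where it was at the start of the episode below 0.02 m); the robot touches nothing.
It fails at once if a bystander is moved more than 20 mm, or picked up (distance of any of washer_tin, code_reader, label_roll, wax_pot, red_cap_bottle, water_bottle from where it was at the start of the episode above 0.02 m).
It fails at once if the flap or the housing of the rail is forced with more than 60 N (contact force between the fingers and rail above 60 N).
It also fails if it takes over 48 s, if anything falls off the work surface, if the arm or the gripper's body presses on something with over 40 N, if the wrist force passes 120 N, or if a joint passes its speed limit or range.

ROBOT

A 6-joint arm with a two-finger parallel gripper is mounted at the origin on the work surface; the furniture and walls round the work are solid. World frame = base frame: x ahead of the robot, y to its left, z up, the work surface at z = 0. Lengths are in mm, angles in rad, forces in N, time in s.
With the tool pointing down it reaches from about 375 to 975 mm from the base axis. Payload 3.8 kg.
Tool frame: the origin (TCP) lies midway between the tips of the shut fingers; the grasp point (between the pads) lies robot.grip_point_offset behind it (robot.grip_point_offset is the distance from the TCP to the grasp point, in mm); z points along the fingers, y is the line along which they close (so a half turn about z gives the same grasp; the last joint's range is limited). The gripper opens to 88 mm and grips with 3 to 60 N. Pads are 18 mm wide; open, the fingers measure 123 mm over their backs; the gripper's body (75 mm by 187 mm) begins 45 mm behind the grasp point.
Start: joints at [-0.037, 0.264, 1.604, -0, 1.274, -0.037], TCP at [674.995, -0.002, 216.206] pointing down, gripper open.
Joint ranges: [-2.63, 2.63], [-0.94, 2.18], [0.31, 2.57], [-1.31, 4.45], [0, 2.66], [-2.55, 2.55]. Speed limits (rad/s): [2.57, 2.57, 3.14, 3.14, 3.14, 3.14].

INTERFACE

Orientations are given as a unit quaternion [w, x, y, z].
In Python, from plant import sensors, imaging, order, robot gives the robot as it stands. The module is installed in compiled form; this text tells all that it offers.
- The arm moves only by the shell command python3 -m handwheel 'ROWS' [FORCE]. ROWS is JSON, a list that holds one entry, the list of rows, each a list of 5 numbers: the shift along the world's x, y, z in cm, then the turn about the world's z in degrees, then the finger opening in cm, from 0 to 8.81. In form: [[[tx, ty, tz, twist, jaw], ...]]. A call has 1 to 20 rows; each row is the pose to reach, as a shift and turn from the pose commanded when the call began; what a row does not reach only later rows make up. A row lasts 1/10 s, in which the tool goes at most 50 mm and 8.59 degrees, less where a joint would pass 70% of its speed; a pose out of reach is approached as far as the arm can. A call with a gripper value outside its range is refused whole. The fingers move at their own pace and stop on an object; FORCE is the grip in N (left out, the last holds). Time passes only in rows, so rows that repeat a pose let the fingers close. It gives the time, the measured TCP pose, the force, the opening and the grip force at its end, in the units of the state.
- sensors.state(): the state, without advancing time (a new reading comes with each control period).
- imaging.grab_frame(name): name is "scene" or "side" or "wrist"; returns the picture (400x640x3 uint8, red, green, blue); there is no depth.
- imaging.camera_params(name): a dict with "fx", "fy", "cx", "cy" (pixels), "D" ([k1, k2, p1, p2, k3] as OpenCV has them; the pictures are not rectified), "world_from_camera" (4x4, takes a point from camera to world coordinates); the wrist camera has in their place "mount" (4x4, takes a point from camera to tool coordinates, whose origin is the TCP and whose axes are the flange's). Camera axes: x right, y down, z forward; pixel columns grow to the right and rows downward; lengths in mm; the calibration is good to about 2 mm. A picture is of the moment at which its call begins: read the wrist's pose just before it. camera_params takes no time and is no camera call.
- order.job_done(): hands the job in; it is judged then, once.
Trained networks look in the newest picture that a camera, given by its name, has taken for a name from the list of things; names that differ only in an ending like _2 or _b are one class to them, and where a whole thing is asked for, a point or a joint stands for the part that bears it (a point fixed in the world has none). Each returns a list of dicts, best first, with "p" (0 to 1); they miss things now and then, are a little off and sometimes report something else, mostly with a low value. They report only what shows in the picture. A call takes as long as a camera call.
- imaging.find_in(camera, query): "location" ([x, y, z] in mm, in the coordinates of the camera as it stood for that picture, good to about 4 mm: the middle of the surface that is visible of it).
- imaging.masks_of(camera, query): "pixels" (400x640 bool, what is visible of it).
- imaging.spot_point(camera, query): "location" ([x, y, z] in mm, in the coordinates of the camera as it stood for that picture, good to about 4 mm: a listed point, or the origin of a listed thing).
The state is a dict: "time_s": time; "joints": joint angles; "qd": joint speeds; "effort": joint torques, N m; "ee_pos": TCP position; "orientation": TCP orientation; "wrist_force": force on the tool from outside, world axes, zero at the start; "wrist_torque": the same for the moment, N m; "finger_gap": opening from 0.0 (shut) to 1.0 (fully open); "grip_force": force on a finger pad.
Only numpy, scipy, OpenCV 4.12 (cv2) and the standard library are available. Lean on these libraries where they do the work, as an engineer would, in place of code of your own. Each camera call takes 0.05 s, during which the arm holds its last target. There are 200 camera calls.

## Working session

There is one attempt and no reset: what is moved stays moved. The work goes in short steps, Python scripts to look and compute and a shell command to move; the robot and the scene stay as the last step left them, time stands still between calls to the robot, and variables do not carry over. Pictures are saved under pics/ and viewed, at most 10 in all, crops included, and the job is handed in when it is done.

```bash
mkdir -p pics; cat > h.py <<'E'
from plant import sensors, imaging, order, robot
import numpy as np, cv2
from scipy.spatial.transform import Rotation as R
def T(cam):
    p=imaging.camera_params(cam)
    if 'world_from_camera' in p: return np.array(p['world_from_camera'])
    s=sensors.state(); q=s['orientation']; M=np.eye(4); M[:3,:3]=R.from_quat([q[1],q[2],q[3],q[0]]).as_matrix(); M[:3,3]=s['ee_pos']
    return M@np.array(p['mount'])
def w(M,l): return (M[:3,:3]@np.array(l)+M[:3,3]).round(1)
E
python3 - <<'E'
from h import *
s=sensors.state(); print(s['ee_pos'],s['orientation'],s['wrist_force'],robot.grip_point_offset)
for c in ['scene','side','wrist']:
    M=T(c); im=imaging.grab_frame(c); cv2.imwrite(f'pics/{c}0.png',im[:,:,::-1])
    for q in ['rail','panel_mid','flap_hinge','flap_edge','washer_tin']:
        print(c,q,[(w(M,d['location']),round(d['p'],2)) for d in imaging.spot_point(c,q)[:2]])
E
```

```text
[6.74263868e+02 5.07099522e-02 2.14916945e+02] [-0.00079907  0.707087    0.70712572 -0.00073428] [-0.62299704  0.77541787  0.03343957] 18.700000000000003
scene rail [(array([472. ,  80.6,   3. ]), 0.84)]
scene panel_mid [(array([439.9,  93.4,  53.9]), 0.94)]
scene flap_hinge [(array([525.1,  70.2,  52.1]), 0.95), (array([ 434.5, -267.3,    2.4]), 0.23)]
scene flap_edge [(array([470. ,  88.2,  53.8]), 0.97)]
scene washer_tin [(array([500.6, 180.8,  57.3]), 0.77)]
side rail [(array([4.69e+02, 8.21e+01, 2.00e-01]), 0.61)]
side panel_mid [(array([444.4,  91.8,  57.6]), 0.63)]
side flap_hinge [(array([526.2,  66.4,  54.6]), 0.98)]
side flap_edge []
side washer_tin [(array([471.9,  83.1,  52.5]), 0.27)]
wrist rail []
wrist panel_mid []
wrist flap_hinge [(array([521.4,  70. ,  51.9]), 0.78)]
wrist flap_edge [(array([468.5,  83.2,  51.6]), 0.58)]
wrist washer_tin []
```

View pics/scene0.png

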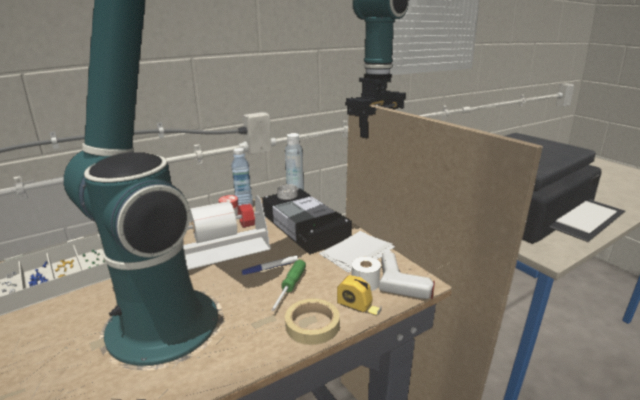

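View pics/wrist0.png

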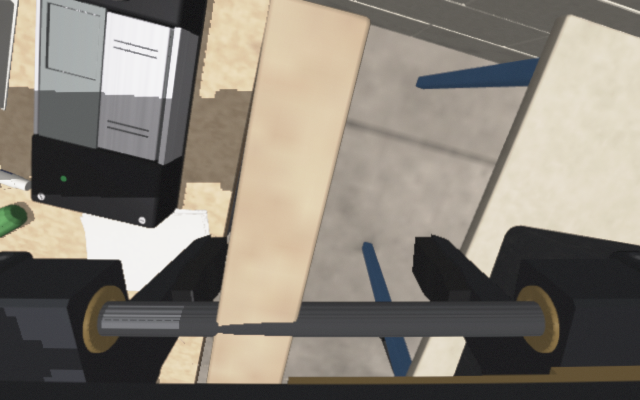

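The scene picture shows the rail at about (310,220), with the tin behind on its left block at (290,192). In the wrist picture the panel is at about (75,80) and the flap at (145,80), with a thin vertical-board edge near column 240–270. The panel carries an outline at (75,40), which may or may not be the plate. I'll check clearances next.

```bash
python3 - <<'E'
from h import *
M=T('scene'); imaging.grab_frame('scene')
for q in ['washer_tin','red_cap_bottle','water_bottle','wax_pot','label_roll','code_reader']:
    print(q,[(w(M,d['location']),round(d['p'],2)) for d in imaging.spot_point('scene',q)[:2]])
M=T('wrist');p=imaging.camera_params('wrist')
K=np.array([[p['fx'],0,p['cx']],[0,p['fy'],p['cy']],[0,0,1]])
print(M[:3,3])
for u,v,zs in [(75,0,[55]),(45,80,[55]),(105,80,[55]),(40,138,[58]),(185,160,[55]),(270,0,[0,100,150,200]),(230,200,[0,100,150,200])]:
    n=cv2.undistortPoints(np.array([[[u,v]]],float),K,np.array(p['D']))[0,0]; r=M[:3,:3]@[n[0],n[1],1]
    for z in zs: print((u,v),z,(M[:3,3]+r*(z-M[2,3])/r[2]).round(0))
E
```

```text
washer_tin [(array([500.6, 182.6,  59.1]), 0.75), (array([ 434. , -263.6,    4.9]), 0.61)]
red_cap_bottle [(array([625. , 282.2,   1.4]), 0.58)]
water_bottle [(array([449.7, 331.4,   1. ]), 0.73)]
wax_pot [(array([382.5, 312.2,   4. ]), 0.59)]
label_roll [(array([ 374.7, -204. ,    4.4]), 0.97)]
code_reader [(array([ 436.8, -266.8,    1.9]), 0.79), (array([442. ,  94.7,  54. ]), 0.58)]
[674.74311497  73.47192499 385.06338395]
(75, 0) 55 [458. 153.  55.]
(45, 80) 55 [416.  86.  55.]
(105, 80) 55 [473.  86.  55.]
(40, 138) 58 [401.  33.  58.]
(185, 160) 55 [540.  10.  55.]
(270, 0) 0 [623. 164.   0.]
(270, 0) 100 [637. 141. 100.]
(270, 0) 150 [643. 129. 150.]
(270, 0) 200 [650. 117. 200.]
(230, 200) 0 [566. -50.   0.]
(230, 200) 100 [594. -18. 100.]
(230, 200) 150 [608.  -2. 150.]
(230, 200) 200 [622.  14. 200.]
```

View pics/side0.png

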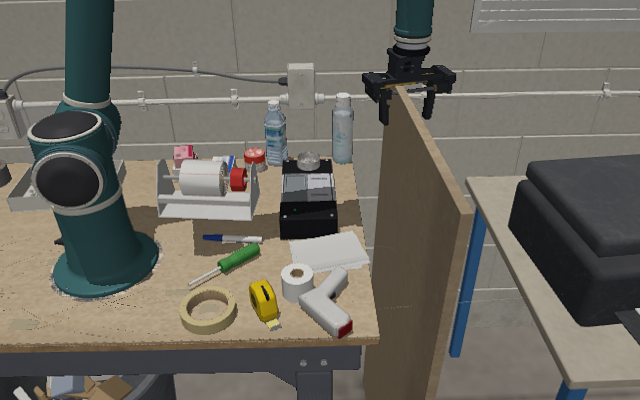

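The board's top is just beneath the gripper, so I move level off it first, then turn so the tool's y lies along the rail, with fingers shut.

```bash
python3 -m handwheel '[[[-4,1.5,2,0,6],[-8,3,2,0,4],[-12,5,2,8,2],[-16,6,2,16,0],[-20,8,1,24,0],[-23.5,9.3,0,32,0],[-23.5,9.3,-1,40,0],[-23.5,9.3,-2,48,0],[-23.5,9.3,-2,56,0],[-23.5,9.3,-2,64,0],[-23.5,9.3,-2,72,0],[-23.5,9.3,-2,74,0],[-23.5,9.3,-2,74,0]]]' 10
python3 - <<'E'
from h import *
M=T('wrist'); im=imaging.grab_frame('wrist'); cv2.imwrite('pics/w1.png',im[:,:,::-1])
for q in ['panel_mid','flap_hinge','flap_edge','rail']:
    print(q,[(w(M,d['location']),round(d['p'],2)) for d in imaging.spot_point('wrist',q)[:2]])
print(sensors.state()['wrist_torque'])
E
```

```text
time_s: 2.55
ee_pos: [440.0, 93.0, 196.4]
orientation: [0.0, 0.139, 0.99, 0.0]
wrist_force: [-0.4, -0.2, 0.5]
finger_gap: 0.002
grip_force: 0.0
panel_mid []
flap_hinge [(array([520.8,  69.5,  54.6]), 0.85), (array([ 6.241e+02,  2.882e+02, -4.000e-01]), 0.62)]
flap_edge [(array([466.7,  81.4,  48.4]), 0.9)]
rail [(array([624. , 288.5,   2.6]), 0.74)]
[ 0.1124134  -0.03438898 -0.05081744]
```

View pics/w1.png

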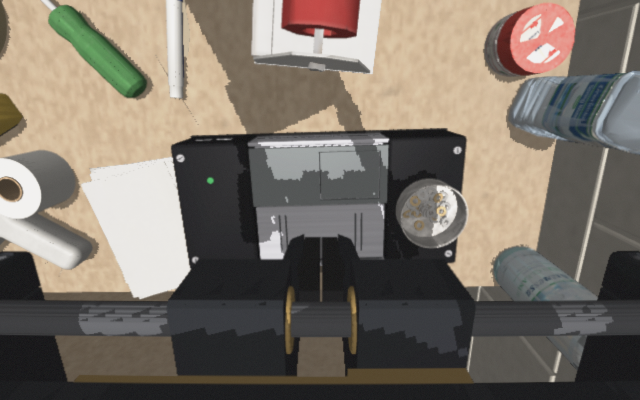

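The picture shows the panel at cols 249–387, rows 140–205. A faint rectangle sits in it at cols 320–377, rows 152–198, whose proportions match the 57 x 47 mm opening. I'll work out its position and then test it by touch.

```bash
python3 - <<'E'
from h import *
M=T('wrist');p=imaging.camera_params('wrist')
K=np.array([[p['fx'],0,p['cx']],[0,p['fy'],p['cy']],[0,0,1]])
pts=dict(tl=(320,152),tr=(377,152),bl=(320,198),br=(377,198),ptl=(249,147),ptr=(387,144),pbl=(252,206),pbr=(387,204),blk0=(172,145),blk1=(465,131))
W={}
for k,(u,v) in pts.items():
    n=cv2.undistortPoints(np.array([[[u,v]]],float),K,np.array(p['D']))[0,0]; r=M[:3,:3]@[n[0],n[1],1]
    W[k]=(M[:3,3]+r*((58 if k[0:3]=='blk' else 55)-M[2,3])/r[2]); print(k,W[k].round(1))
print('plate',np.mean([W[k] for k in('tl','tr','bl','br')],0),'panel',np.mean([W[k] for k in('ptl','ptr','pbl','pbr')],0))
for a,b in [('blk0','blk1'),('tl','tr'),('tl','bl')]:
    d=(W[b]-W[a]); print(a,b,np.linalg.norm(d),np.degrees(np.arctan2(d[1],d[0])))
E
```

```text
tl [419.4  97.9  55. ]
tr [434.  148.5  55. ]
bl [462.2  85.5  55. ]
br [477.4 138.1  55. ]
ptl [396.8  36.5  55. ]
ptr [429.4 159.   55. ]
pbl [451.7  20.   55. ]
pbr [486. 146.  55.]
blk0 [375.1 -29.7  58. ]
blk1 [436.8 229.   58. ]
plate [448.26244236 117.51351447  55.        ] panel [440.96813784  90.39388678  55.        ]
blk0 blk1 265.99455368344275 76.59076559371181
tl tr 52.657047008355555 73.88731669997823
tl bl 44.51124826981425 -16.15263775689623
```

Plate centre is at about (448,118), which is 28 mm towards +y. I descend above it and then touch gently.

```bash
python3 -m handwheel '[[[0.8,2.5,-3,0,0],[0.8,2.5,-7,0,0],[0.8,2.5,-11,0,0],[0.8,2.5,-13.3,0,0],[0.8,2.5,-13.8,0,0],[0.8,2.5,-14.0,0,0],[0.8,2.5,-14.1,0,0],[0.8,2.5,-14.2,0,0],[0.8,2.5,-14.3,0,0],[0.8,2.5,-14.35,0,0],[0.8,2.5,-14.35,0,0]]]'
```

```text
time_s: 3.9
ee_pos: [448.3, 118.0, 53.1]
orientation: [0.0, 0.139, 0.99, 0.0]
wrist_force: [0.3, -0.0, -0.3]
finger_gap: 0.005
grip_force: 0.0
```

The tip is at 53.1 mm with no force, so it is below the panel surface and inside the opening. I press on.

```bash
python3 -m handwheel '[[[0,0,-0.1,0,0],[0,0,-0.2,0,0],[0,0,-0.3,0,0],[0,0,-0.4,0,0],[0,0,-0.5,0,0],[0,0,-0.5,0,0]]]'
```

```text
time_s: 4.5
ee_pos: [447.8, 118.0, 47.5]
orientation: [-0.0, 0.139, 0.99, -0.0]
wrist_force: [-0.0, -0.3, 0.1]
finger_gap: 0.005
grip_force: 0.0
```

No reaction force at 47.5 mm, which is unexpected, so I'll look.

```bash
python3 - <<'E'
from h import *
a=imaging.grab_frame('side')[130:270,230:390]; b=imaging.grab_frame('wrist')
s=sensors.state(); print(s['wrist_force'],s['wrist_torque'],s['ee_pos'])
c=cv2.resize(a,(640,560),interpolation=cv2.INTER_CUBIC)
cv2.imwrite('pics/s2.png',c[:,:,::-1]); cv2.imwrite('pics/w2.png',b[:,:,::-1])
E
```

```text
[ 0.34900811 -0.51452546 -0.09110901] [ 0.03952442 -0.03929617 -0.0051928 ] [447.93932129 117.99289052  47.62249914]
```

View pics/s2.png

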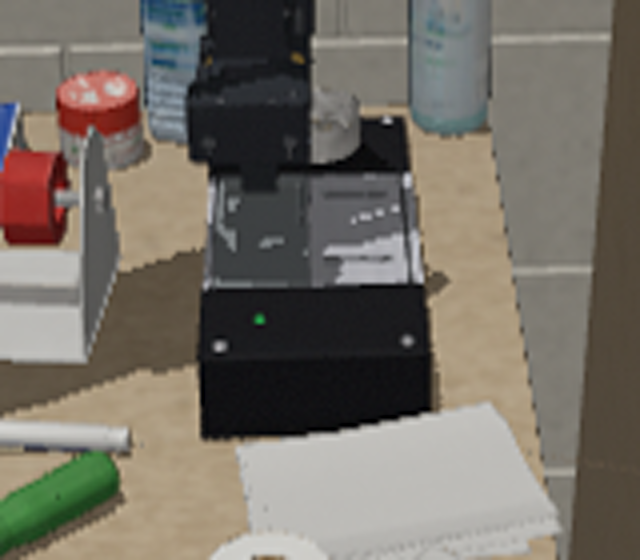

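View pics/w2.png

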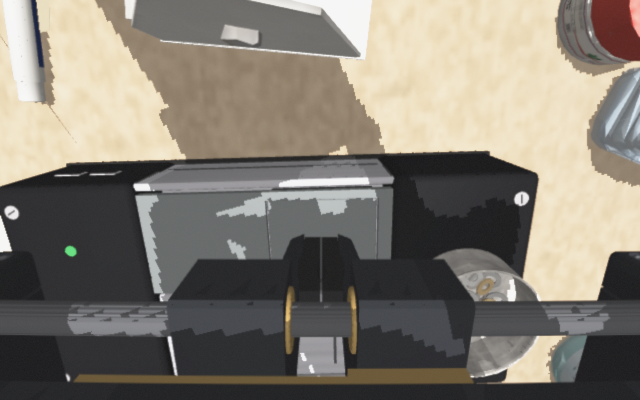

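The side view puts the fingertip on the rear half of the panel, centred in the outline (cols 267–378, finger at 321), and the flap is still shut. I continue down gently.

```bash
python3 -m handwheel '[[[0,0,-0.1,0,0],[0,0,-0.2,0,0],[0,0,-0.2,0,0]]]'; python3 -m handwheel '[[[0,0,-0.1,0,0],[0,0,-0.2,0,0],[0,0,-0.2,0,0]]]'
```

```text
time_s: 4.9
ee_pos: [447.9, 118.0, 45.5]
orientation: [-0.0, 0.139, 0.99, -0.0]
wrist_force: [-0.5, -0.1, -0.2]
finger_gap: 0.007
grip_force: 0.0
time_s: 5.2
ee_pos: [447.9, 117.9, 43.5]
orientation: [-0.0, 0.139, 0.99, -0.0]
wrist_force: [0.4, -0.0, -0.3]
finger_gap: 0.005
grip_force: 0.0
```

```bash
python3 - <<'E'
from h import *
print(sensors.state()['wrist_force'])
for c in ['side','scene']:
    im=imaging.grab_frame(c); M=np.linalg.inv(T(c)); p=imaging.camera_params(c)
    K=np.array([[p['fx'],0,p['cx']],[0,p['fy'],p['cy']],[0,0,1]])
    P=lambda x:cv2.projectPoints(np.array([x],float),cv2.Rodrigues(M[:3,:3])[0],M[:3,3],K,np.array(p['D']))[0][0,0]
    for z in (43,55,65): print(c,z,P([448,118,z]).round(1))
    u,v=P([448,118,50]).astype(int); a=im[v-40:v+50,u-60:u+60]; cv2.imwrite(f'pics/{c}3.png',cv2.resize(a,None,fx=5,fy=5,interpolation=cv2.INTER_CUBIC)[:,:,::-1]); print(u-60,v-40)
a=cv2.imread('pics/side3.png');b=cv2.imread('pics/scene3.png'); cv2.imwrite('pics/both3.png',cv2.resize(np.hstack([a,b]),(800,300)))
E
```

```text
[ 0.37277369 -0.04808425 -0.29109658]
side 43 [294.3 185.7]
side 55 [294.1 181.5]
side 65 [293.9 178.1]
234 143
scene 43 [288.9 212.1]
scene 55 [288.7 208.2]
scene 65 [288.6 204.9]
228 169
```

View pics/both3.png

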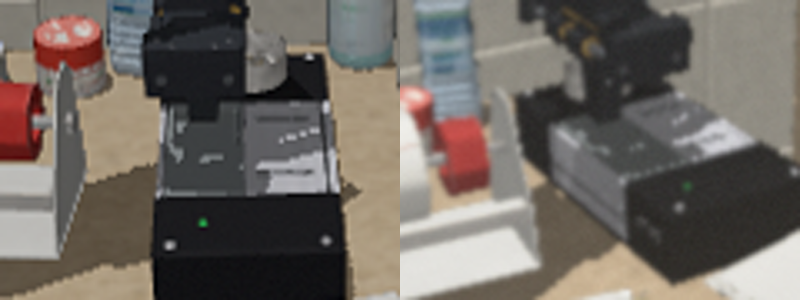

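```bash
python3 - <<'E'
from h import *
ps={'side':[[675-52,0,215],[675+52,0,215],[675-52,0,245],[675-94,0,279],[675+94,0,279],[440,93,55],[457,152,55],[470,85,0]],'scene':[[675-52,0,215],[675+52,0,215],[675+52,0,245],[675-94,0,279],[440,93,55]]}
for c in ps:
    M=np.linalg.inv(T(c)); p=imaging.camera_params(c)
    K=np.array([[p['fx'],0,p['cx']],[0,p['fy'],p['cy']],[0,0,1]])
    for x in ps[c]: print(c,x,cv2.projectPoints(np.array([x],float),cv2.Rodrigues(M[:3,:3])[0],M[:3,3],K,np.array(p['D']))[0][0,0].round(1))
a=cv2.imread('pics/side0.png')[40:150,330:490];b=cv2.imread('pics/scene0.png')[60:170,310:470]
cv2.imwrite('pics/z4.png',cv2.resize(np.hstack([a,b]),(800,275),interpolation=cv2.INTER_CUBIC))
E
```

```text
side [623, 0, 215] [381.4 133.5]
side [727, 0, 215] [424.3 127.3]
side [623, 0, 245] [382.1 121. ]
side [581, 0, 279] [364.5 108.7]
side [769, 0, 279] [444.5  98.4]
side [440, 93, 55] [293.3 187.1]
side [457, 152, 55] [294.3 174.4]
side [470, 85, 0] [306.7 205.6]
scene [623, 0, 215] [363.3 146.3]
scene [727, 0, 215] [385.3 138.6]
scene [727, 0, 245] [385.8 128.4]
scene [581, 0, 279] [354.  125.8]
scene [440, 93, 55] [292.8 211.7]
```

View pics/z4.png

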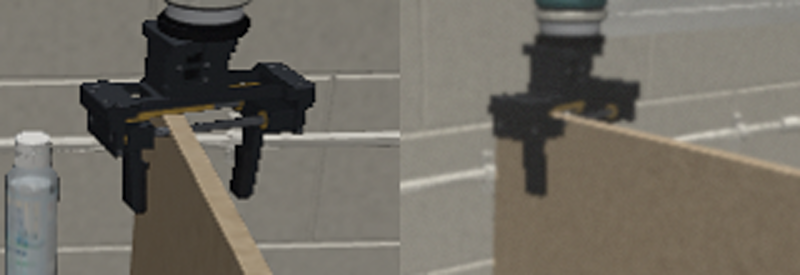

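Both fixed cameras put the fingertips and the gripper body about 20–25 mm higher than the reported TCP implies. At the start the tips showed at rows 124 and 118, where 133 and 127 were expected. The tips have therefore simply not touched yet, and contact should come near a reading of 28–33. I go on down watching the force, since touch decides.

```bash
python3 -m handwheel '[[[0,0,-0.2,0,0],[0,0,-0.4,0,0],[0,0,-0.6,0,0],[0,0,-0.6,0,0]]]' | grep -E "ee_pos|force"; for i in 1; do python3 -m handwheel '[[[0,0,-0.1,0,0],[0,0,-0.2,0,0],[0,0,-0.2,0,0]]]' | grep -E "ee_pos|wrist"; done
```

```text
ee_pos: [447.6, 117.9, 37.3]
wrist_force: [-0.3, -0.4, -0.1]
grip_force: 0.0
ee_pos: [447.9, 118.0, 35.6]
wrist_force: [0.2, -0.8, -0.1]
```

```bash
python3 -m handwheel '[[[0,0,-0.1,0,0],[0,0,-0.2,0,0],[0,0,-0.2,0,0]]]' | grep -E "ee_pos|wrist"
```

```text
ee_pos: [447.9, 118.0, 33.6]
wrist_force: [0.4, 0.2, -0.2]
```

```bash
python3 -m handwheel '[[[0,0,-0.1,0,0],[0,0,-0.2,0,0],[0,0,-0.2,0,0]]]' | grep -E "ee_pos|wrist"
```

```text
ee_pos: [447.9, 118.0, 31.5]
wrist_force: [-0.4, -0.9, -0.6]
```

```bash
python3 -m handwheel '[[[0,0,-0.1,0,0],[0,0,-0.2,0,0],[0,0,-0.2,0,0]]]' | grep -E "ee_pos|wrist"
```

```text
ee_pos: [448.1, 118.0, 29.8]
wrist_force: [-1.3, -0.1, 2.7]
```

```bash
python3 -m handwheel '[[[0,0,-0.1,0,0],[0,0,-0.2,0,0],[0,0,-0.2,0,0]]]' | grep -E "ee_pos|wrist"
```

```text
ee_pos: [448.1, 118.0, 27.6]
wrist_force: [0.3, 0.2, 0.5]
```

```bash
python3 -m handwheel '[[[0,0,-0.1,0,0],[0,0,-0.1,0,0]]]' | grep -E "ee_pos|wrist"
```

```text
ee_pos: [448.1, 118.0, 26.8]
wrist_force: [-1.3, -0.5, 4.1]
```

A soft contact began near 30 (2.7 N, then 4.1 N), which fits the sprung plate. I press slightly further and then look.

```bash
python3 -m handwheel '[[[0,0,-0.1,0,0],[0,0,-0.1,0,0]]]' | grep -E "ee_pos|wrist";python3 -m handwheel '[[[0,0,-0.1,0,0],[0,0,-0.1,0,0],[0,0,-0.1,0,0]]]' | grep -E "ee_pos|wrist"
python3 - <<'E'
from h import *
a=imaging.grab_frame('side')[130:270,230:390]; b=imaging.grab_frame('wrist')
cv2.imwrite('pics/s5.png',cv2.resize(a,(480,420),interpolation=cv2.INTER_CUBIC)[:,:,::-1])
for c in ('side','wrist'):
    M=T(c)
    for q in ('flap_edge','flap_hinge'): print(c,q,[(w(M,d['location']),round(d['p'],2)) for d in imaging.spot_point(c,q)[:1]])
E
```

```text
ee_pos: [448.1, 118.0, 25.9]
wrist_force: [-1.5, -0.7, 5.2]
ee_pos: [448.1, 118.0, 24.9]
wrist_force: [-1.7, -0.7, 5.7]
side flap_edge [(array([509.5,  74.6, 105.2]), 0.88)]
side flap_hinge [(array([526.4,  67.6,  57.7]), 0.68)]
wrist flap_edge []
wrist flap_hinge []
```

View pics/s5.png

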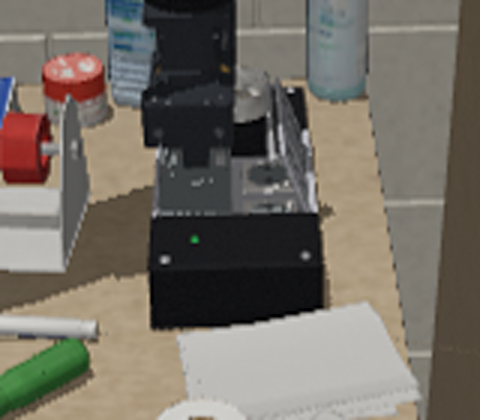

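The flap has sprung up (edge at z≈105). The tool offset is about 22 mm. I lift clear to a true tip height of about 92 mm, centre on the rail and approach the flap.

```bash
python3 -m handwheel '[[[0,0,1,0,0],[0,0,2.5,0,0],[0,0,4.5,0,0],[-0.8,-2.7,4.5,0,0],[0.5,-3.1,4.5,0,0],[2,-3.5,4.5,0,0],[3.2,-3.8,4.5,0,0],[4.0,-4.1,4.5,0,0],[4.0,-4.1,4.5,0,0]]]' | grep -E "ee_pos|wrist|time"
```

```text
time_s: 9.1
ee_pos: [489.4, 77.0, 69.4]
wrist_force: [0.4, 0.3, 0.3]
```

```bash
python3 -m handwheel '[[[0.5,-0.1,0,0,0],[1,-0.3,0,0,0],[1.4,-0.4,0,0,0],[1.8,-0.5,0,0,0],[2.2,-0.6,0,0,0],[2.6,-0.7,0,0,0],[2.9,-0.8,0,0,0],[3.2,-0.9,0,0,0],[3.5,-1.0,0,0,0],[3.5,-1.0,0,0,0]]]' | grep -E "ee_pos|wrist|time"
```

```text
time_s: 10.1
ee_pos: [520.4, 67.3, 68.7]
wrist_force: [-6.5, 1.3, 0.9]
```

```bash
python3 -m handwheel '[[[0.3,-0.1,0,0,0],[0.5,-0.15,0,0,0],[0.5,-0.15,0,0,0]]]' | grep -E "ee_pos|wrist|time"; python3 - <<'E'
from h import *
imaging.grab_frame('side'); M=T('side')
for q in ('flap_edge','flap_hinge'): print(q,[(w(M,d['location']),round(d['p'],2)) for d in imaging.spot_point('side',q)[:1]])
E
```

```text
time_s: 10.4
ee_pos: [520.3, 66.4, 66.9]
wrist_force: [-14.9, 5.6, 4.6]
flap_edge [(array([543.5,  64.3, 106.5]), 0.75)]
flap_hinge []
```

The edge is now about 20 mm behind the hinge and the force has risen to 16 N, so the flap is at its stop. I back off and check.

```bash
python3 -m handwheel '[[[-0.5,0.15,0,0,0],[-1.5,0.4,0,0,0],[-4,1.1,0,0,0],[-7,1.9,2,0,0],[-8,2,6,0,0],[-8,2,9,0,0],[-8,2,9,0,0],[-8,2,9,0,0]]]' | grep -E "ee_pos|wrist|time"; python3 - <<'E'
from h import *
for c in ('side','scene'):
    im=imaging.grab_frame(c); M=T(c)
    for q in ('flap_edge','flap_hinge','washer_tin'): print(c,q,[(w(M,d['location']),round(d['p'],2)) for d in imaging.spot_point(c,q)[:1]])
    if c=='side': cv2.imwrite('pics/s6.png',cv2.resize(im[130:270,230:390],(480,420),interpolation=cv2.INTER_CUBIC)[:,:,::-1])
E
```

```text
time_s: 11.35
ee_pos: [449.1, 85.6, 161.0]
wrist_force: [0.4, -0.4, -1.3]
side flap_edge [(array([541.8,  65.5, 109.3]), 0.53)]
side flap_hinge [(array([525.4,  66.7,  54.6]), 0.61)]
side washer_tin [(array([500.2, 181.7,  56.5]), 0.84)]
scene flap_edge [(array([543.6,  68.2, 107.6]), 0.77)]
scene flap_hinge [(array([526.2,  71.5,  51.8]), 0.98)]
scene washer_tin []
```

View pics/s6.png

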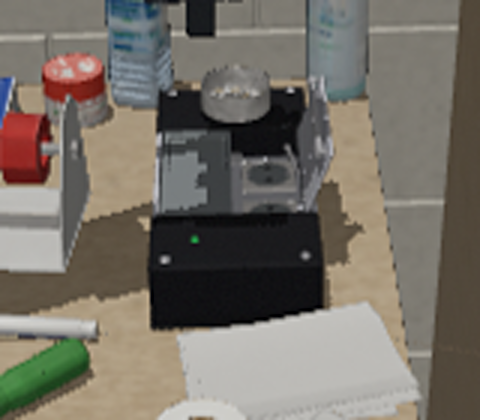

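The picture shows the flap leaning back past upright at about (318,145), the sockets exposed, the tin in place at (235,95) and the gripper clear. I hand the job in.

```bash
python3 -c "
from plant import order
print(order.job_done())"
```

```text
the job is handed in; nothing more can be done
None
```

The hidden plate was found about 28 mm left of the panel's centre and pressed in, the flap was pushed back to its stop (about 18–20° past upright by camera), the tin measured in place (the other bystanders were not re-measured), and the job is handed in; no verdict came back.

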